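Take the hanging square panel down and rack it

ROBOT

A 7-joint arm with a two-finger parallel gripper is mounted at the origin on the work surface. World frame = base frame: x ahead of the robot, y to its left, z up, the work surface at z = 0. Lengths are in m, angles in rad, forces in N, time in s.
With the tool pointing down it reaches from about 0.425 to 0.8 m from the base axis. Payload 8.3 kg.
Tool frame: the origin (TCP) lies midway between the tips of the shut fingers; the grasp point (between the pads) lies 19 mm behind it; z points along the fingers, y is the line along which they close (so a half turn about z gives the same grasp; the last joint's range is limited). The gripper opens to 85 mm and grips with 20 to 120 N. Pads are 22 mm wide; open, the fingers measure 114 mm over their backs; the gripper's body (76 mm by 85 mm) begins 54 mm behind the grasp point. The pads swing forward as they close: fully open they stand 13 mm farther back than shut.
Start: joints at [-1.39, 0.383, 0.016, 1.37, -0.006, 1.388, -0.046], TCP at [0.151, 0.607, 0.231] pointing down, gripper open.
Joint ranges: [-2.95, 2.95], [-0.25, 2.06], [-1.52, 1.56], [0.18, 2.33], [-1.44, 4.58], [0.02, 2.06], [-3.01, 3.01]. Speed limits (rad/s): [2.39, 2.39, 3.01, 3.01, 3.14, 3.14, 3.14].

INTERFACE

Orientations are given as a unit quaternion [w, x, y, z].
In Python, from rig import * gives the robot as it stands.
- The arm moves only by the tool jog_arm, never from a script. Its argument "steps" is a list of rows, each a list of 7 numbers: the shift along the tool's x, y, z in mm, then the turn, a rotation vector about the tool's x, y, z in rad, then the opening, from -1 (shut) to 1 (fully open), so that 0 is half open. A call has 1 to 20 rows; each row shifts and turns the commanded pose from where the row before left it, along the tool's axes as they then stand; what a row does not reach is not made up. A row lasts 1/8 s, in which the tool goes at most 62.5 mm and 10.7 degrees, less where a joint would pass 70% of its speed; a pose out of reach is approached as far as the arm can. A call with a gripper value outside its range is refused whole. The fingers move at their own pace and stop on an object; "squeeze" is the grip in N (left out, the last holds). Time passes only in rows, so rows that do not move let the fingers close. It gives the time, the measured TCP pose, the force, the opening and the grip force at its end, in the units of the state.
- sense(): the state, without advancing time (a new reading comes with each control period).
- read_camera(name): name is "scene" or "top" or "wrist"; returns the picture (420x560x3 uint8, red, green, blue); there is no depth.
- calibration(name): a dict with "fx", "fy", "cx", "cy" (pixels), "k1" (the pictures are not rectified: a ray, as slopes to the right and down, at radius r is drawn at 1 + k1 r^2 times it, then the intrinsics apply), "pose" (4x4, takes a point from camera to world coordinates); the wrist camera has in their place "mount" (4x4, takes a point from camera to tool coordinates, whose origin is the TCP and whose axes are the flange's). Camera axes: x right, y up, looking along -z (the intrinsics and any distortion apply to the point x, -y, -z); pixel columns grow to the right and rows downward; lengths in m; the calibration is good to about 2 mm. A picture is of the moment at which its call begins: read the wrist's pose just before it. calibration takes no time and is no camera call.
- close_job(): hands the job in; it is judged then, once.
The state is a dict: "time_s": time; "joint_pos": joint angles; "qvel": joint speeds; "effort": joint torques, N m; "position": TCP position; "tool_rot": TCP orientation; "wrist_force": force on the tool from outside, world axes, zero at the start; "torque": the same for the moment, N m; "grip_width": opening from 0.0 (shut) to 1.0 (fully open); "finger_force": force on a finger pad.
Only numpy, scipy, OpenCV 4.12 (cv2) and the standard library are available. Lean on these libraries where they do the work, as an engineer would, in place of code of your own. Each camera call takes 0.05 s, during which the arm holds its last target. There are 200 camera calls.

TASK

Take the square leaded-glass panel down from the display stand: lift its hanger up and over the upturned tip of the hook, then turn the panel so that its sides are plumb and stand it gently, upright and centred, fully down in either free slot of the notched wooden rack, hanger at an upper corner. It is glass: do not wrench it on the hook or drop it. Leave the round panel hanging and the two racked panels and the other things on the bench as they are.

Things in the scene. Friction and masses are not known exactly. Their poses are not given: they have to be found in the camera images.
- square_panel: Loose leaded slab-glass panel, 0.28 kg, hung by a corner like a diamond: 110 x 110 mm, 12 mm thick with flat faces, in a zinc frame with a rounded outer edge. Origin at its centre. x: the panel's normal; z: towards the corner with the hanger (75 mm from the origin, up while hanging); y: the other diagonal. Its straight sides lie 55 mm from the origin, at 45 degrees to y and z.
- hanger (a point): Apex of the square panel's hanger where the hook's wire sits, 108 mm from the panel's centre along its z. The hanger is a pointed loop of 5 mm wire in the panel's plane; its opening is 16 mm wide and 36 mm high. Raised 12 mm it clears the hook's tip; raised 28 mm the frame's corner meets the hook from below; so raise it about 20 mm, then draw it off towards the stand's -x.
- round_panel: Loose round leaded-glass panel, 112 mm in diameter and 12 mm thick with the same hanger, hanging on the stand's other hook, 200 mm from the square one. Origin at its centre, x its normal, z up through its hanger. Stays where it is.
- stand: Fixed display stand. Origin under its post, on the table; hooks point to its -x, z up. Wooden foot x -90 to 60, y -120 to 120, 20 mm high; 18 mm post at the origin; 16 mm cross bar along y, 250 mm long, 252 mm high. Two hooks at y = +100 and -100 mm carry the panels, which face along x; which panel is on which hook varies.
- hook_left (a point): Middle of the level part of the hook at the stand's y = +100 mm: 6 mm steel wire, its centre 240 mm above the table, at the stand's x = -72.5 mm. The level part is 15 mm long; towards -x the wire then turns up 45 degrees to a tip 20 mm from this point and 12 mm higher.
- hook_right (a point): The same on the hook at the stand's y = -100 mm.
- rack: Fixed wooden rack 245 (x) x 110 (y) mm. Origin under its centre, z up. A 12 mm base board carries two notched bearers, 22 mm wide, at y = +28 and -28 mm, tops 52 mm above the table. They form four slots along y, 18 mm wide, 40 mm deep, at x = -82.5, -27.5, 27.5 and 82.5 mm. The second and fourth hold other panels; the first and third are free.
- slot_1 (a point): Centre of the floor of the first slot (free), at the rack's x = -82.5 mm, y = 0, 12 mm above the table. A panel stands in it with its normal along the rack's x; let go, it leans against one side of the slot (up to about 8 degrees).
- slot_3 (a point): Centre of the floor of the third slot (free), at the rack's x = +27.5 mm, between the two racked panels.
- tall_panel: Loose leaded panel 112 wide x 128 tall x 12 mm, standing in the rack's second or fourth slot. Origin at its centre, x its normal. Stays.
- wide_panel: Loose leaded panel 130 wide x 92 tall x 12 mm, in the other of those slots. Origin at its centre, x its normal. Stays.
- oil_bottle: Small amber bottle, 42 mm in diameter, 95 mm tall, near the bench's left side. Origin under its centre. Bystander.
- flux_jar: White jar with a black lid, 60 mm in diameter, 60 mm tall, on the right side. Origin under its centre. Bystander.
- solder_spool: Spool of solder, 60 mm in diameter, 44 mm tall, beyond the middle of the bench. Origin under its centre. Bystander.
- running_pliers: Pliers about 180 mm long lying flat, 22 mm high, on the left side. Origin near their pivot. Bystander.
- flux_brush: Flat brush with a wooden handle, 180 mm long, lying on the right side. Origin under its middle. Bystander.
Things that resemble listed ones, but are neither listed nor needed, are in the scene too. Leave any blue look-alike of the square_panel alone.

How it is judged:
By the outcome, as a careful person would: the job done as asked, in the order asked, and still so for the second after the job is handed in, with the robot touching nothing.
It also fails if it takes over 56 s, if anything falls off the work surface, if the arm or the gripper's body presses on something with over 40 N, if the wrist force passes 120 N, or if a joint passes its speed limit or range.

## Working session

There is one attempt and no reset: what is moved stays moved. The work goes in short steps, Python scripts to look and compute and a tool call to move; the robot and the scene stay as the last step left them, time stands still between calls to the robot, and variables do not carry over. Pictures are saved under pics/ and viewed, at most 10 in all, crops included, and the job is handed in when it is done.

Besides the shell and the picture viewer there is one more tool, called after "Request:" as name([rows], argument=value, ...), one row to a line, values as JSON. jog_arm: Moves the arm, as the interface text tells. Its arguments: {"type":"object","properties":{"steps":{"type":"array"},"squeeze":{"type":"number"}},"required":["steps"]}

```bash
mkdir -p pics; ls
python3 - <<'E'
from rig import *
import cv2,numpy as np
np.set_printoptions(precision=4,suppress=True)
s=sense();print(s)
for n in("scene","top","wrist"):
    im=read_camera(n);cv2.imwrite(f"pics/{n}0.png",im[:,:,::-1]);print(n,calibration(n))
E
```

```text
pics
{'time_s': 0.0, 'joint_pos': array([-1.3899,  0.3842,  0.0164,  1.3712, -0.0063,  1.3882, -0.0465]), 'qvel': array([-0.0006, -0.002 ,  0.0006, -0.0006,  0.0012, -0.0004,  0.    ]), 'effort': array([ -0.0006, -62.7598,   0.8438, -37.1828,   0.0164,   0.0143,
        -0.    ]), 'position': array([0.1507, 0.606 , 0.2303]), 'tool_rot': array([-0.0001,  0.1216,  0.9926, -0.001 ]), 'wrist_force': array([-0.4705, -0.1037,  0.485 ]), 'torque': array([ 0.022 ,  0.0251, -0.0074]), 'finger_force': 0.0, 'grip_width': 1.0016746612189267}
scene {'fx': 470.0312768129753, 'fy': 470.0312768129753, 'cx': 276.6203376652821, 'cy': 215.35982984306145, 'k1': -0.013044757236521709, 'pose': array([[ 0.8393, -0.4046,  0.3631,  1.058 ],
       [ 0.5435,  0.6052, -0.5817, -0.9501],
       [ 0.0156,  0.6855,  0.7279,  1.3266],
       [ 0.    ,  0.    ,  0.    ,  1.    ]])}
top {'fx': 401.99683515559997, 'fy': 401.99683515559997, 'cx': 286.403161260726, 'cy': 206.05522679980646, 'k1': -0.011617943586917137, 'pose': array([[-0.0075,  0.9905, -0.1376,  0.3459],
       [-0.9997, -0.0042,  0.0246,  0.0152],
       [ 0.0238,  0.1378,  0.9902,  1.3108],
       [ 0.    ,  0.    ,  0.    ,  1.    ]])}
wrist {'fx': 292.59136936387614, 'fy': 292.59136936387614, 'cx': 280.9767578517507, 'cy': 210.9022395454012, 'k1': -0.008255498187213108, 'mount': array([[-0.0005,  0.9591,  0.283 ,  0.0732],
       [ 1.    ,  0.0003,  0.0005,  0.0001],
       [ 0.0003,  0.283 , -0.9591, -0.1423],
       [ 0.    ,  0.    ,  0.    ,  1.    ]])}
```

View pics/scene0.png

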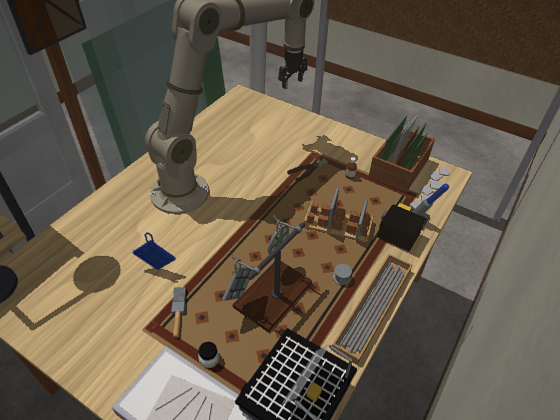

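View pics/top0.png

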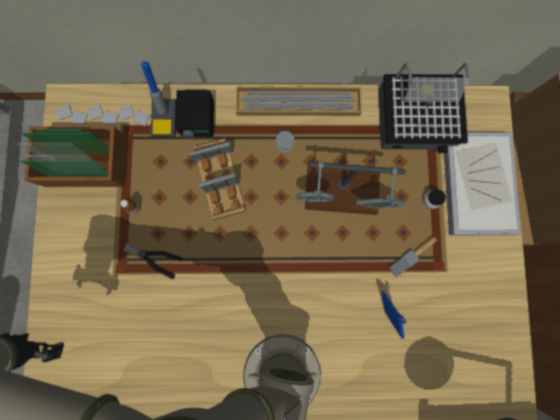

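The scene view shows the stand with two hung panels at about (238,280) and (278,235), the rack at (340,215), and a blue look-alike lying at (153,253). In the top view the panels are at (380,202) and (315,197), the rack at (218,180), and the stand bar runs from (320,165) to (397,170). Next I'll crop closer to tell the square panel from the round one.

Run:
```python
import cv2,numpy as np
a=cv2.imread("pics/scene0.png")[190:340,200:400];b=cv2.imread("pics/top0.png")[130:230,180:420]
a=cv2.resize(a,None,fx=4,fy=4,interpolation=cv2.INTER_CUBIC);b=cv2.resize(b,None,fx=3.33,fy=3.33,interpolation=cv2.INTER_CUBIC)
cv2.imwrite("pics/c1.png",a);cv2.imwrite("pics/c2.png",b[:,:800])
```

```text
(no output)
```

View pics/c1.png

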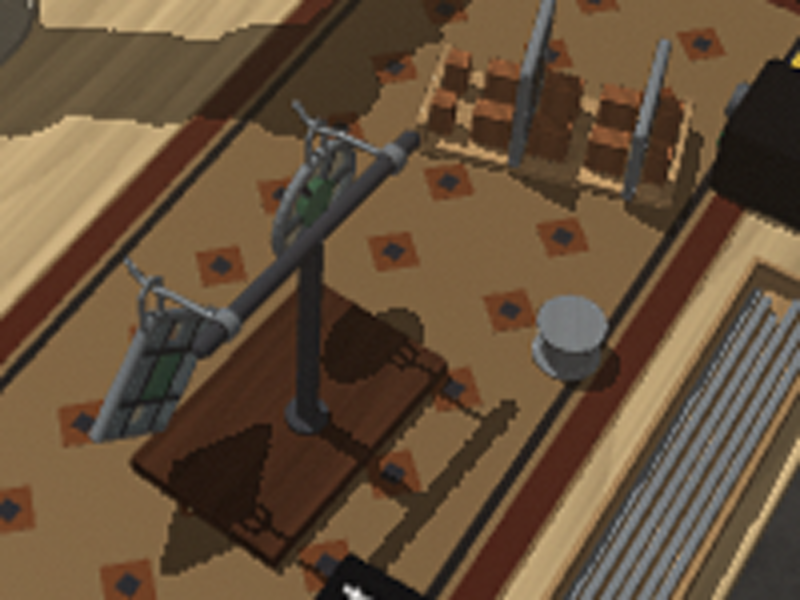

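View pics/c2.png

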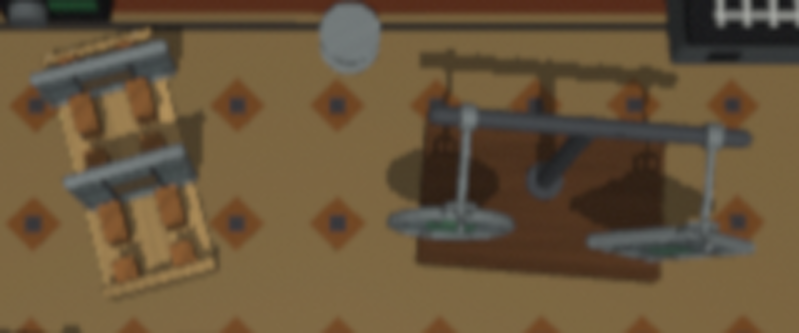

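Candidates are the blue panel at scene (153,253), which is the look-alike; the round one at (278,238), on hook_left; and the green-and-clear square one at (238,283), which hangs by a corner on hook_right. I choose the last. In the rack, slots 2 and 4, counted from the robot side, are occupied, and slot 1 (near end) is free with nothing on its near side.

```bash
cat > h.py <<'E'
from rig import *
import cv2,numpy as np
from scipy.spatial.transform import Rotation as R
np.set_printoptions(precision=4,suppress=True)
def tool():
    s=sense();T=np.eye(4);q=s['tool_rot'];T[:3,:3]=R.from_quat([q[1],q[2],q[3],q[0]]).as_matrix();T[:3,3]=s['position'];return T
def ray(n,uv,T=None):
    c=calibration(n);P=c['pose'] if n!='wrist' else T@c['mount']
    K=np.array([[c['fx'],0,c['cx']],[0,c['fy'],c['cy']],[0,0,1.]])
    p=cv2.undistortPoints(np.array([[uv]],float),K,np.array([c['k1'],0,0,0]))[0,0]
    return P[:3,3],P[:3,:3]@np.array([p[0],-p[1],-1.])
def plane(n,uv,z,T=None):
    o,d=ray(n,uv,T);return o+d*(z-o[2])/d[2]
def proj(n,X,T=None):
    c=calibration(n);P=c['pose'] if n!='wrist' else T@c['mount']
    p=P[:3,:3].T@(np.array(X)-P[:3,3]);s=np.array([p[0],-p[1]])/-p[2];s=s*(1+c['k1']*(s@s))
    return s*c['fx']+[c['cx'],c['cy']]
E
python3 - <<'E'
from h import *
def t(x,y,z): return plane('top',(180+x/3.33,130+y/3.33),z)
def s(x,y,z): return plane('scene',(200+x/4,190+y/4),z)
a,b=t(430,112,.252),t(750,140,.252);print('bar',a,b,np.linalg.norm(a-b),np.degrees(np.arctan2(*(a-b)[[0,1]])))
print('scene bar',s(212,345,.252),s(410,138,.252))
a,b=t(588,240,.134),t(752,250,.134);print('panel',a,b,(a+b)/2,np.linalg.norm(a-b))
print('hook junctions t',t(469,115,.252),t(715,133,.252),'post foot',t(545,183,.02),s(303,420,.02))
for p in [(107,298),(217,266),(48,62),(150,30)]: print('rack',t(*p,.012))
print('rack sc',s(418,152,.0),s(660,222,0))
a,b=t(66,186,.13),t(193,160,.13);print('slot2 panel top',(a+b)/2,np.linalg.norm(a-b),np.arctan2(*(a-b)[[0,1]]))
E
```

```text
bar [ 0.6086 -0.0735  0.252 ] [ 0.5849 -0.3344  0.252 ] 0.26203985439033095 5.188466159842563
scene bar [ 0.5941 -0.3244  0.252 ] [ 0.6094 -0.0794  0.252 ]
panel [ 0.5205 -0.2229  0.134 ] [ 0.5109 -0.3703  0.134 ] [ 0.5157 -0.2966  0.134 ] 0.14768322198768513
hook junctions t [ 0.606  -0.1052  0.252 ] [ 0.5908 -0.3059  0.252 ] post foot [ 0.5944 -0.2052  0.02  ] [ 0.5996 -0.21    0.02  ]
rack [0.4835 0.2235 0.012 ]
rack [0.5144 0.1171 0.012 ]
rack [0.7198 0.2863 0.012 ]
rack [0.7527 0.1856 0.012 ]
rack sc [0.5197 0.1136 0.    ] [0.7487 0.1629 0.    ]
slot2 panel top [0.5834 0.1864 0.13  ] 0.11533307555121873 -0.2039309198307109
```

```bash
cat >> h.py <<'E'
from scipy.spatial.transform import Slerp
def mk(p,x,z):
    T=np.eye(4);x=np.array(x,float);z=np.array(z,float);x/=np.linalg.norm(x);z/=np.linalg.norm(z)
    T[:3,:3]=np.c_[x,np.cross(z,x),z];T[:3,3]=p;return T
def down(p,yaw): # tool down, tool x at azimuth yaw deg
    a=np.radians(yaw);return mk(p,[np.cos(a),np.sin(a),0],[0,0,-1])
def rows(T0,wps,g):
    T=T0.copy();out=[]
    for W,n in wps:
        sl=Slerp([0,1],R.from_matrix([T[:3,:3],W[:3,:3]]));p0=T[:3,3].copy()
        for i in range(1,n+1):
            Q=np.eye(4);Q[:3,:3]=sl(i/n).as_matrix();Q[:3,3]=p0+(W[:3,3]-p0)*i/n
            d=np.linalg.inv(T)@Q;rv=np.round(R.from_matrix(d[:3,:3]).as_rotvec(),2);t=np.round(d[:3,3]*1000)
            out.append([*t.tolist(),*rv.tolist(),g])
            D=np.eye(4);D[:3,:3]=R.from_rotvec(rv).as_matrix();D[:3,3]=t/1000;T=T@D
    import json;print(json.dumps(out),len(out));return T
yl=np.array([.077,.997,0]);up=np.array([0,0,1.]);C=np.array([.516,-.298,.134])
zt=(yl-up)/2**.5;xt=(yl+up)/2**.5
E
python3 - <<'E'
from h import *
T=rows(tool(),[(down([.28,.52,.38],145),5),(down([.45,.3,.38],125),6),(down([.5,0,.38],100),7)],0)
T=rows(T,[(down([.5,-.3,.42],85.6),6),(mk(C-190*.001*zt,xt,zt),6)],0);print(T)
E
```

```text
[[-29.0, -11.0, -30.0, -0.0, 0.0, 0.07, 0], [-30.0, -8.0, -30.0, -0.0, 0.0, 0.08, 0], [-31.0, -6.0, -30.0, -0.0, 0.0, 0.07, 0], [-30.0, -4.0, -30.0, -0.0, 0.0, 0.07, 0], [-31.0, -2.0, -29.0, -0.0, 0.0, 0.08, 0], [-44.0, -14.0, -0.0, -0.0, 0.0, 0.06, 0], [-45.0, -10.0, -0.0, -0.0, 0.0, 0.06, 0], [-46.0, -9.0, -0.0, -0.0, 0.0, 0.05, 0], [-46.0, -6.0, -0.0, -0.0, 0.0, 0.06, 0], [-46.0, -3.0, -0.0, -0.0, 0.0, 0.06, 0], [-47.0, 0.0, -0.0, -0.0, 0.0, 0.06, 0], [-39.0, -19.0, 0.0, -0.0, 0.0, 0.06, 0], [-40.0, -16.0, 0.0, -0.0, 0.0, 0.06, 0], [-42.0, -13.0, 0.0, -0.0, 0.0, 0.07, 0], [-42.0, -11.0, 0.0, -0.0, 0.0, 0.06, 0], [-42.0, -9.0, 0.0, -0.0, 0.0, 0.06, 0], [-43.0, -5.0, 0.0, -0.0, 0.0, 0.06, 0], [-44.0, -3.0, 0.0, -0.0, 0.0, 0.06, 0]] 18
[[-49.0, -9.0, -7.0, -0.0, 0.0, 0.04, 0], [-50.0, -7.0, -6.0, -0.0, 0.0, 0.04, 0], [-49.0, -5.0, -7.0, -0.0, 0.0, 0.05, 0], [-50.0, -2.0, -6.0, -0.0, 0.0, 0.04, 0], [-50.0, -1.0, -7.0, -0.0, 0.0, 0.04, 0], [-50.0, 2.0, -6.0, -0.0, 0.0, 0.04, 0], [-22.0, 3.0, 25.0, -0.0, 0.13, 0.0, 0], [-25.0, 2.0, 22.0, -0.0, 0.13, 0.0, 0], [-28.0, 3.0, 19.0, -0.0, 0.13, 0.0, 0], [-29.0, 2.0, 15.0, -0.0, 0.13, 0.0, 0], [-32.0, 3.0, 11.0, -0.0, 0.14, 0.0, 0], [-33.0, 2.0, 7.0, -0.0, 0.13, 0.0, 0]] 12
[[ 0.0515  0.9973  0.0515  0.5054]
 [ 0.703  -0.0729  0.7075 -0.4321]
 [ 0.7093 -0.0002 -0.7049  0.2682]
 [ 0.      0.      0.      1.    ]]
```

Request:
jog_arm([
  [-29,-11,-30,0,0,0.07,0],
  [-30,-8,-30,0,0,0.08,0],
  [-31,-6,-30,0,0,0.07,0],
  [-30,-4,-30,0,0,0.07,0],
  [-31,-2,-29,0,0,0.08,0],
  [-44,-14,0,0,0,0.06,0],
  [-45,-10,0,0,0,0.06,0],
  [-46,-9,0,0,0,0.05,0],
  [-46,-6,0,0,0,0.06,0],
  [-46,-3,0,0,0,0.06,0],
  [-47,0,0,0,0,0.06,0],
  [-39,-19,0,0,0,0.06,0],
  [-40,-16,0,0,0,0.06,0],
  [-42,-13,0,0,0,0.07,0],
  [-42,-11,0,0,0,0.06,0],
  [-42,-9,0,0,0,0.06,0],
  [-43,-5,0,0,0,0.06,0],
  [-44,-3,0,0,0,0.06,0],
], squeeze=40)

```text
time_s: 2.4
position: [0.5004, -0.0014, 0.3801]
tool_rot: [-0.0, 0.642, 0.766, -0.0]
wrist_force: [0.7, -0.5, 0.2]
grip_width: 0.499
finger_force: 0.0
```

Request:
jog_arm([
  [-49,-9,-7,0,0,0.04,0],
  [-50,-7,-6,0,0,0.04,0],
  [-49,-5,-7,0,0,0.05,0],
  [-50,-2,-6,0,0,0.04,0],
  [-50,-1,-7,0,0,0.04,0],
  [-50,2,-6,0,0,0.04,0],
  [-22,3,25,0,0.13,0,0],
  [-25,2,22,0,0.13,0,0],
  [-28,3,19,0,0.13,0,0],
  [-29,2,15,0,0.13,0,0],
  [-32,3,11,0,0.14,0,0],
  [-33,2,7,0,0.13,0,0],
  [0,0,0,0,0,0,0],
])

```text
time_s: 4.03
position: [0.506, -0.3903, 0.2712]
tool_rot: [-0.241, 0.691, 0.65, 0.205]
wrist_force: [0.3, 0.1, -0.4]
grip_width: 0.503
finger_force: 0.0
```

Run:
```python
from h import *
T=tool();im=read_camera('wrist');print(T,sense()['joint_pos'])
cv2.imwrite('pics/w1.png',im[:,:,::-1]);np.save('w1.npy',T)
print('pred hanger',proj('wrist',C+.108*up,T),'center',proj('wrist',C,T),'corners',[proj('wrist',C+.075*v,T) for v in(up,yl,-up,-yl)])
```

```text
[[ 0.0719  0.997  -0.0291  0.506 ]
 [ 0.7997 -0.0402  0.599  -0.3903]
 [ 0.596  -0.0663 -0.8002  0.2712]
 [ 0.      0.      0.      1.    ]] [ 0.7806  0.8203  0.1126  0.7569 -0.5113  2.0546  0.687 ]
pred hanger [293.5285 145.7264] center [296.1824 200.8812] corners [array([294.5711, 167.3707]), array([297.3559, 141.5316]), array([297.2075, 222.2355]), array([294.7882, 270.7328])]
```

View pics/w1.png

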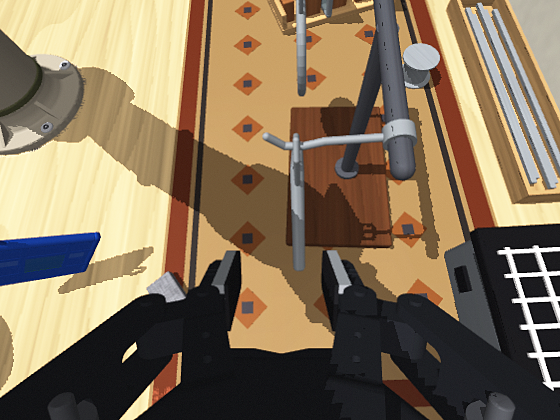

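The wrist view shows the hook tip at (265,137), the hanger on the hook near (295,143), and the square panel edge-on down to its near corner at (299,268). That is within about 3 mm of the prediction. Joint 6 stops at 37° of tilt, so I'll grip at 33° instead; the faces are flat, so any in-plane angle works.

```bash
cat >> h.py <<'E'
C=np.array([.5185,-.2965,.134])
e=(yl-up)/2**.5;sd=(-yl-up)/2**.5
a=np.radians(33);zg=np.sin(a)*yl-np.cos(a)*up;xg=np.cos(a)*yl+np.sin(a)*up
G=C-.037*e+.012*sd
TG=mk(G+.019*zg,xg,zg)
E
python3 - <<'E'
from h import *
TP=TG.copy();TP[:3,3]-=.05*zg
T=rows(tool(),[(TP,5)],0);rows(T,[(TG,4)],0);print(TP,TG)
E
```

```text
[[-4.0, 3.0, 21.0, -0.01, -0.01, -0.0, 0], [-4.0, 2.0, 20.0, -0.02, -0.01, -0.0, 0], [-4.0, 2.0, 21.0, -0.01, -0.01, -0.01, 0], [-4.0, 2.0, 20.0, -0.02, -0.02, 0.0, 0], [-3.0, 1.0, 21.0, -0.01, -0.01, 0.0, 0]] 5
[[0.0, 0.0, 13.0, -0.0, 0.0, 0.0, 0], [0.0, 0.0, 12.0, -0.0, 0.0, 0.0, 0], [0.0, 0.0, 13.0, -0.0, 0.0, 0.0, 0], [0.0, 1.0, 12.0, -0.0, 0.0, 0.0, 0]] 4
[[ 0.0646  0.997   0.0419  0.5145]
 [ 0.8362 -0.077   0.543  -0.3479]
 [ 0.5447  0.     -0.8387  0.1777]
 [ 0.      0.      0.      1.    ]] [[ 0.0646  0.997   0.0419  0.5166]
 [ 0.8362 -0.077   0.543  -0.3207]
 [ 0.5447  0.     -0.8387  0.1357]
 [ 0.      0.      0.      1.    ]]
```

Request:
jog_arm([
  [-4,3,21,-0.01,-0.01,0,0],
  [-4,2,20,-0.02,-0.01,0,0],
  [-4,2,21,-0.01,-0.01,-0.01,0],
  [-4,2,20,-0.02,-0.02,0,0],
  [-3,1,21,-0.01,-0.01,0,0],
  [0,0,0,0,0,0,0],
])

```text
time_s: 4.82
position: [0.5134, -0.349, 0.1796]
tool_rot: [-0.191, 0.704, 0.652, 0.204]
wrist_force: [1.0, -0.6, 0.5]
grip_width: 0.502
finger_force: 0.0
```

Run:
```python
from h import *
T=tool();im=read_camera('wrist');print(T,sense()['joint_pos'])
cv2.imwrite('pics/w2.png',im[:,:,::-1]);np.save('w2.npy',T)
print('pred hanger',proj('wrist',C+.108*up,T),'center',proj('wrist',C,T),'corners',[proj('wrist',C+.075*v,T) for v in(up,yl,-up,-yl)])
rows(T,[(TG,4)],0)
```

```text
[[ 0.0655  0.9971  0.0382  0.5134]
 [ 0.8407 -0.0758  0.5361 -0.349 ]
 [ 0.5375 -0.003  -0.8433  0.1796]
 [ 0.      0.      0.      1.    ]] [ 0.7186  0.6936  0.1132  1.1432 -0.4816  1.7073  0.7752]
pred hanger [286.3856 108.4823] center [284.2846 198.3751] corners [array([285.4218, 149.7455]), array([284.0589, 110.1925]), array([283.7173, 222.6153]), array([284.5518, 305.3788])]
[[0.0, 0.0, 13.0, -0.0, 0.0, -0.0, 0], [0.0, 1.0, 13.0, -0.0, 0.0, -0.0, 0], [0.0, -0.0, 13.0, -0.0, 0.01, -0.0, 0], [0.0, 0.0, 13.0, -0.0, -0.0, -0.0, 0]] 4
```

View pics/w2.png

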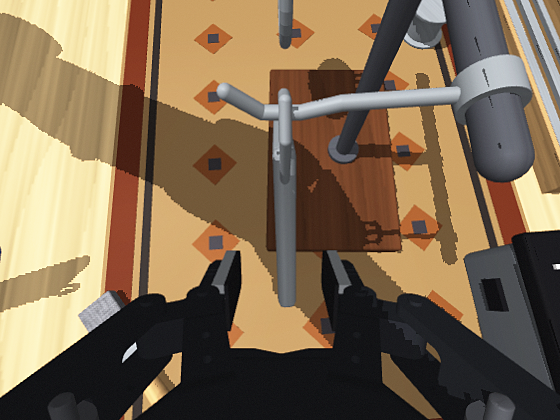

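The view shows the panel edge at column 285–287 with its near corner at (287,305), as predicted. The fingers are centred at about column 282, so it needs roughly 2 mm towards +y. I'll advance and close.

Request:
jog_arm([
  [0,1,13,0,0,0,0],
  [0,1,13,0,0,0,0],
  [0,1,13,0,0,0,0],
  [0,0,13,0,0,0,0],
  [0,0,0,0,0,0,-0.3],
  [0,0,0,0,0,0,-0.5],
  [0,0,0,0,0,0,-0.6],
], squeeze=40)

```text
time_s: 5.75
position: [0.5191, -0.3216, 0.1354]
tool_rot: [-0.192, 0.704, 0.653, 0.205]
wrist_force: [-0.1, -0.8, -0.5]
grip_width: 0.199
finger_force: 0.0
```

Run:
```python
from h import *
T=tool();im=read_camera('wrist');print(T[:3,3],sense()['joint_pos'],sense()['wrist_force'])
cv2.imwrite('pics/w3.png',im[:,:,::-1])
```

```text
[ 0.5191 -0.3216  0.1354] [ 0.693   0.6901  0.0949  1.2512 -0.483   1.5988  0.7872] [ 0.0096 -1.1808  0.2469]
```

View pics/w3.png

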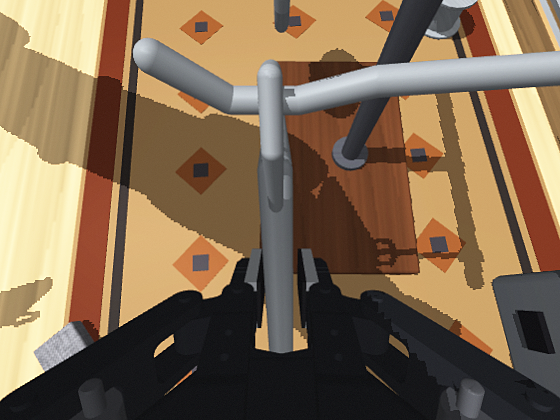

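The fingers straddle the panel, with the pads at columns 262 and 303 and the panel at about 265–297. The hanger end sits slightly left, at (268,70), so I'll trim the yaw a little and then close.

Request:
jog_arm([
  [0,-1,0,0,0,-0.03,-0.6],
  [0,0,0,0,0,0,-0.75],
  [0,0,0,0,0,0,-0.85],
  [0,0,0,0,0,0,-1],
  [0,0,0,0,0,0,-1],
  [0,0,0,0,0,0,-1],
], squeeze=40)

```text
time_s: 6.55
position: [0.518, -0.321, 0.1351]
tool_rot: [-0.189, 0.694, 0.663, 0.208]
wrist_force: [-2.2, -0.7, 2.4]
grip_width: 0.135
finger_force: 39.2
```

Request:
jog_arm([
  [3,0,-4,0,0,0,-1],
  [3,0,-4,0,0,0,-1],
  [2,0,-4,0,0,0,-1],
  [3,0,-5,0,0,0,-1],
  [0,0,0,0,0,0,-1],
])

```text
time_s: 7.18
position: [0.518, -0.3211, 0.1558]
tool_rot: [-0.188, 0.694, 0.663, 0.208]
wrist_force: [0.3, 0.2, -3.3]
grip_width: 0.135
finger_force: 38.8
```

Run:
```python
from h import *
T=tool();im=read_camera('wrist');print(T,sense()['joint_pos'],sense()['wrist_force'])
cv2.imwrite('pics/w4.png',im[:,:,::-1]);np.save('w4.npy',T)
```

```text
[[ 0.0337  0.9987  0.0388  0.518 ]
 [ 0.8418 -0.0493  0.5375 -0.3211]
 [ 0.5387  0.0146 -0.8423  0.1558]
 [ 0.      0.      0.      1.    ]] [ 0.6965  0.6716  0.0904  1.2353 -0.4793  1.6293  0.8012] [-0.3    -0.2401 -2.9117]
```

View pics/w4.png

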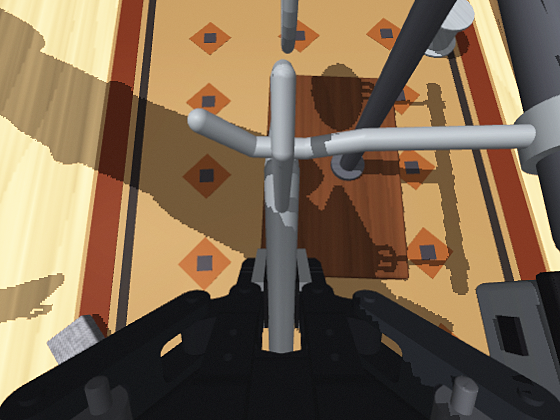

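The wrist load equals the panel's weight, and the hook wire passes mid-loop (loop apex at (283,65), wire at row 143). I'll raise it another 2 mm and draw it off along the stand's -x.

Request:
jog_arm([
  [1,0,-2,0,0,0,-1],
  [0,-6,0,0,0,0,-1],
  [1,-6,0,0,0,0,-1],
  [0,-6,0,0,0,0,-1],
  [0,-6,0,0,0,0,-1],
  [0,0,0,0,0,0,-1],
])

```text
time_s: 7.98
position: [0.4932, -0.3193, 0.1577]
tool_rot: [-0.189, 0.694, 0.663, 0.208]
wrist_force: [-0.6, 0.6, -3.4]
grip_width: 0.137
finger_force: 39.0
```

Request:
jog_arm([
  [0,-8,0,0,0,0,-1],
  [1,-10,0,0,0,0,-1],
  [0,-15,0,0,0,0,-1],
  [0,-20,0,0,0,0,-1],
  [0,-15,0,0,0,0,-1],
  [0,0,0,0,0,0,-1],
])

```text
time_s: 8.72
position: [0.4246, -0.3154, 0.1575]
tool_rot: [-0.189, 0.695, 0.662, 0.208]
wrist_force: [-0.1, 0.5, -2.5]
grip_width: 0.133
finger_force: 39.1
```

Run:
```python
from h import *
T=tool();print(T,sense()['joint_pos'],sense()['wrist_force'])
# panel pose in tool: panel was hanging plumb at w4 tool pose (yaw from tool y)
T4=np.load('w4.npy');n=T4[:3,1].copy();n[2]=0;n/=np.linalg.norm(n)
l=np.cross(up,n)
# centre from measured C (raised 20.7mm)
Cl=C+[0,0,.0207]
P=np.eye(4);P[:3,:3]=np.c_[n,l,up];P[:3,3]=Cl
TP=np.linalg.inv(T4)@P;print(TP);np.save('TP.npy',TP)
print('off normal mm',TP[1,3]*1000)
```

```text
[[ 0.0361  0.9986  0.0388  0.4246]
 [ 0.8415 -0.0514  0.5378 -0.3154]
 [ 0.539   0.0133 -0.8422  0.1575]
 [ 0.      0.      0.      1.    ]] [ 0.7639  0.5306  0.1127  1.4571 -0.4414  1.5915  0.9154] [-0.1462  0.5161 -2.546 ]
[[-0.0078  0.8424  0.5387  0.0201]
 [ 0.9999 -0.      0.0146 -0.0007]
 [ 0.0123  0.5388 -0.8423  0.0141]
 [ 0.      0.      0.      1.    ]]
off normal mm -0.7269100809665918
```

```bash
cat >> h.py <<'E'
def place(S,yaw,zc):
    # tool pose putting panel centre over S at height zc, panel normal at azimuth yaw, plumb
    b=np.radians(yaw);rx=np.array([np.cos(b),np.sin(b),0]);ry=np.cross(up,rx)
    et=np.array([.2146,0,.9767]);ft=np.array([.9767,0,-.2146])
    x=et[0]*-up+ft[0]*ry;z=et[2]*-up+ft[2]*ry
    T=mk([0,0,0],x,z);T[:3,3]=np.array([S[0],S[1],zc])-T[:3,:3]@np.array([.0201,0,.0141]);return T
E
python3 - <<'E'
from h import *
A=tool();A[:3,3]=[.43,-.315,.42]
T=rows(tool(),[(A,6),(place([.48,-.05],5,.40),10)],-1)
T=rows(T,[(place([.5375,.181],16,.26),8)],-1);print(T)
E
```

```text
[[24.0, 1.0, -37.0, -0.0, -0.0, -0.0, -1], [23.0, 2.0, -37.0, -0.0, -0.0, -0.0, -1], [24.0, 1.0, -36.0, -0.0, -0.0, -0.0, -1], [24.0, 2.0, -37.0, -0.0, -0.0, -0.0, -1], [23.0, 1.0, -37.0, -0.0, -0.0, -0.0, -1], [24.0, 2.0, -37.0, -0.0, -0.0, -0.0, -1], [21.0, 4.0, 14.0, 0.0, -0.08, -0.01, -1], [22.0, 4.0, 12.0, 0.01, -0.08, -0.02, -1], [23.0, 5.0, 10.0, 0.0, -0.08, -0.01, -1], [23.0, 4.0, 8.0, 0.0, -0.07, -0.02, -1], [24.0, 6.0, 7.0, 0.01, -0.08, -0.01, -1], [25.0, 5.0, 5.0, 0.0, -0.08, -0.01, -1], [24.0, 6.0, 3.0, 0.01, -0.08, -0.02, -1], [25.0, 7.0, 0.0, 0.0, -0.08, -0.01, -1], [24.0, 6.0, -1.0, 0.0, -0.07, -0.01, -1], [24.0, 7.0, -3.0, 0.01, -0.08, -0.02, -1]] 16
[[31.0, 10.0, 11.0, -0.01, -0.0, -0.02, -1], [31.0, 11.0, 11.0, -0.0, -0.0, -0.03, -1], [31.0, 11.0, 12.0, -0.01, -0.0, -0.02, -1], [31.0, 12.0, 11.0, -0.0, -0.0, -0.02, -1], [30.0, 13.0, 11.0, -0.01, -0.0, -0.03, -1], [30.0, 14.0, 12.0, -0.0, -0.0, -0.02, -1], [29.0, 14.0, 11.0, -0.01, -0.0, -0.02, -1], [29.0, 14.0, 12.0, -0.0, -0.0, -0.03, -1]] 8
[[-0.2731  0.9604  0.0559  0.5419]
 [ 0.9384  0.2788 -0.204   0.1645]
 [-0.2115 -0.0033 -0.9774  0.2781]
 [ 0.      0.      0.      1.    ]]
```

Request:
jog_arm([
  [24,1,-37,0,0,0,-1],
  [23,2,-37,0,0,0,-1],
  [24,1,-36,0,0,0,-1],
  [24,2,-37,0,0,0,-1],
  [23,1,-37,0,0,0,-1],
  [24,2,-37,0,0,0,-1],
  [21,4,14,0,-0.08,-0.01,-1],
  [22,4,12,0.01,-0.08,-0.02,-1],
  [23,5,10,0,-0.08,-0.01,-1],
  [23,4,8,0,-0.07,-0.02,-1],
  [24,6,7,0.01,-0.08,-0.01,-1],
  [25,5,5,0,-0.08,-0.01,-1],
  [24,6,3,0.01,-0.08,-0.02,-1],
  [25,7,0,0,-0.08,-0.01,-1],
  [24,6,-1,0,-0.07,-0.01,-1],
  [24,7,-3,0.01,-0.08,-0.02,-1],
  [0,0,0,0,0,0,-1],
])

```text
time_s: 10.85
position: [0.4824, -0.0603, 0.4057]
tool_rot: [0.076, 0.666, 0.739, -0.072]
wrist_force: [-0.4, -0.0, -3.0]
grip_width: 0.14
finger_force: 39.9
```

Request:
jog_arm([
  [31,10,11,-0.01,0,-0.02,-1],
  [31,11,11,0,0,-0.03,-1],
  [31,11,12,-0.01,0,-0.02,-1],
  [31,12,11,0,0,-0.02,-1],
  [30,13,11,-0.01,0,-0.03,-1],
  [30,14,12,0,0,-0.02,-1],
  [29,14,11,-0.01,0,-0.02,-1],
  [29,14,12,0,0,-0.03,-1],
  [0,0,0,0,0,0,-1],
])

```text
time_s: 11.98
position: [0.54, 0.1684, 0.2639]
tool_rot: [0.08, 0.594, 0.798, -0.066]
wrist_force: [0.3, -0.6, -2.3]
grip_width: 0.135
finger_force: 39.8
```

Run:
```python
from h import *
T=tool();print(T,sense()['joint_pos'],sense()['wrist_force'])
a=read_camera('wrist');b=read_camera('top');c=read_camera('scene');T=tool();np.save('w5.npy',T)
for n,i in zip('wtc',(a,b,c)): cv2.imwrite(f'pics/5{n}.png',i[:,:,::-1])
w=cv2.resize(a[100:320,130:430,::-1],(400,293),interpolation=2)
t=cv2.resize(b[120:230,160:310,::-1],(400,293),interpolation=2)
s=cv2.resize(c[130:280,260:410,::-1],(300,300),interpolation=2)
o=np.zeros((600,800,3),np.uint8);o[:293,:400]=w;o[:293,400:]=t;o[300:,:300]=s;cv2.imwrite('pics/m5.png',o)
```

```text
[[-0.2825  0.958   0.0498  0.54  ]
 [ 0.9369  0.2867 -0.2001  0.1684]
 [-0.206  -0.0099 -0.9785  0.2639]
 [ 0.      0.      0.      1.    ]] [ 0.0067  0.3275 -0.6387  1.4489  0.3872  1.5101 -0.3616] [ 0.3127 -0.6075 -2.2907]
```

View pics/m5.png

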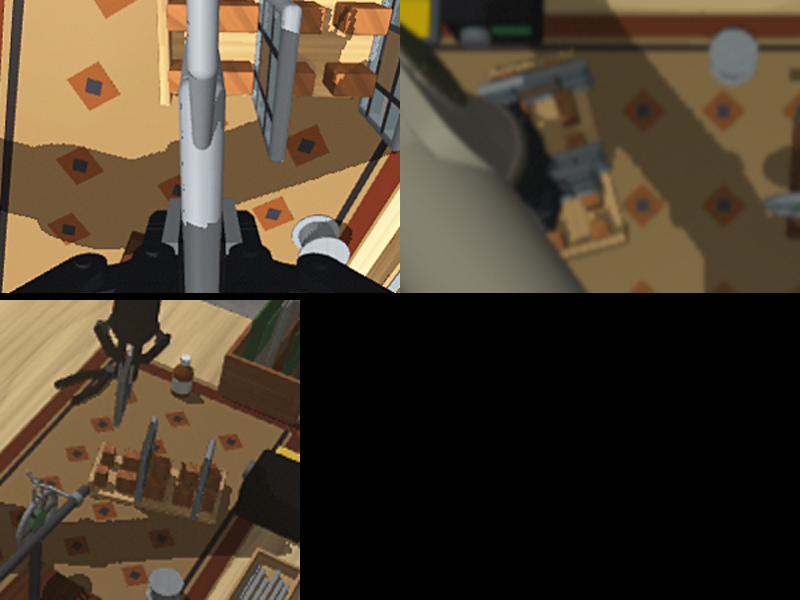

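In the montage the panel is held plumb above slot 1, with its hanger towards the left. The rack's first blocks are visible in the wrist image at about crop (168–190, 62–95) and (222–255, 65–95). I'll refine the rack position from those blocks by colour mask.

Run:
```python
from h import *
T=np.load('w5.npy');im=cv2.imread('pics/5w.png')
hsv=cv2.cvtColor(im,cv2.COLOR_BGR2HSV)
for (x,y) in [(180,80),(240,85),(320,18),(335,80)]:
    u,v=int(130+x/1.333),int(100+y/1.333);print((u,v),hsv[v,u])
print('base',hsv[int(100+50/1.333),int(130+175/1.333)],'carpet',hsv[int(100+40/1.333),int(130+100/1.333)],'diamond',hsv[int(100+75/1.333),int(130+75/1.333)])
c=np.array([.6176,.203]);b=np.radians(16);Rz=np.array([[np.cos(b),-np.sin(b)],[np.sin(b),np.cos(b)]])
P=T[:3,:3]@[.0201,0,.0141]+T[:3,3];print('panel centre',P,'rack frame mm',1000*Rz.T@(P[:2]-c),'yaw tooly',np.degrees(np.arctan2(T[1,1],T[0,1])))
# scan lines across blocks rows
for v in (100,106,150,156,162):
    r=hsv[v,240:420].astype(int);m=(r[:,1]>150)&(r[:,2]>90)&(r[:,0]<14)
    d=np.flatnonzero(np.diff(np.r_[0,m,0]));
    print(v,[(240+int(q),*np.round(1000*Rz.T@(plane('wrist',(240+q-.5,v),.052,T)[:2]-c)).tolist()) for q in d])
```

```text
(265, 160) [ 10  65 154]
(310, 163) [ 13 163 200]
(370, 113) [ 12 168 111]
(381, 160) [ 12 165 153]
base [ 17 126 152] carpet [ 17 118 212] diamond [ 12 174 183]
panel centre [0.5365 0.1815 0.2483] rack frame mm [-83.9176   1.6864] yaw tooly 16.37989896644243
100 [(258, -112.0, 40.0), (269, -100.0, 40.0), (295, -72.0, 40.0), (303, -63.0, 40.0), (307, -59.0, 40.0), (320, -44.0, 40.0)]
106 [(255, -116.0, 34.0), (256, -115.0, 34.0), (257, -113.0, 34.0), (258, -112.0, 34.0), (295, -71.0, 34.0), (298, -68.0, 34.0), (300, -66.0, 34.0), (324, -40.0, 34.0), (357, -3.0, 34.0), (375, 17.0, 35.0), (381, 23.0, 35.0), (388, 31.0, 35.0), (392, 35.0, 35.0), (420, 66.0, 35.0)]
150 [(258, -114.0, -16.0), (266, -104.0, -16.0), (297, -68.0, -16.0), (319, -42.0, -16.0), (352, -3.0, -15.0), (362, 9.0, -15.0), (377, 27.0, -15.0), (405, 60.0, -15.0)]
156 [(257, -115.0, -23.0), (258, -114.0, -23.0), (259, -113.0, -23.0), (260, -112.0, -23.0), (298, -66.0, -23.0), (310, -52.0, -23.0), (311, -51.0, -23.0), (321, -39.0, -23.0), (352, -2.0, -23.0), (366, 15.0, -22.0), (381, 33.0, -22.0), (412, 70.0, -22.0)]
162 [(257, -116.0, -31.0), (263, -108.0, -31.0), (299, -65.0, -31.0), (320, -40.0, -30.0), (351, -2.0, -30.0), (366, 16.0, -30.0), (381, 34.0, -30.0), (412, 71.0, -29.0)]
```

```bash
cat >> h.py <<'E'
c0=np.array([.6176,.203]);b0=np.radians(16);Rz=np.array([[np.cos(b0),-np.sin(b0)],[np.sin(b0),np.cos(b0)]])
def slot(x,y=0): return c0+Rz@np.array([x,y])
def scan(T,im,vs,us):
    hsv=cv2.cvtColor(im,cv2.COLOR_BGR2HSV).astype(int);m=(hsv[...,1]>140)&(hsv[...,2]>80)&(hsv[...,0]<15)
    f=lambda u,v:np.round(1000*Rz.T@(plane('wrist',(u,v),.052,T)[:2]-c0)).tolist()
    for v in vs: print('row',v,[(int(q),f(q-.5,v)[0]) for q in np.flatnonzero(np.diff(np.r_[0,m[v],0]))if 200<q<440])
    for u in us: print('col',u,[(int(q),f(u,q-.5)[1]) for q in np.flatnonzero(np.diff(np.r_[0,m[:,u],0])) if 60<q<250])
E
python3 - <<'E'
from h import *
T=np.load('w5.npy');scan(T,cv2.imread('pics/5w.png'),[],[310,360,390,400])
rows(tool(),[(place(slot(-.0855,0),16,.14),6)],-1)
E
```

```text
col 310 [(100, 41.0), (124, 15.0), (146, -10.0), (171, -41.0)]
col 360 [(102, 39.0), (125, 14.0), (148, -12.0), (172, -42.0), (196, -75.0), (205, -87.0), (215, -102.0), (222, -113.0)]
col 390 [(101, 40.0), (106, 35.0), (109, 32.0), (126, 14.0), (147, -11.0), (172, -42.0)]
col 400 [(102, 40.0), (126, 14.0), (147, -10.0), (173, -43.0)]
[[4.0, -0.0, 18.0, -0.0, -0.0, 0.0, -1], [3.0, -0.0, 17.0, -0.0, -0.0, 0.0, -1], [4.0, -1.0, 18.0, -0.0, -0.0, 0.0, -1], [3.0, 0.0, 18.0, -0.0, -0.0, 0.01, -1], [4.0, -0.0, 17.0, -0.0, -0.01, -0.0, -1], [3.0, -0.0, 18.0, -0.0, 0.0, -0.0, -1]] 6
```

Request:
jog_arm([
  [4,0,18,-0.01,0,0,-1],
  [3,0,17,0,0,0,-1],
  [4,-1,18,0,0,0,-1],
  [3,0,18,0,0,0.01,-1],
  [4,-1,17,0,-0.01,0,-1],
  [3,0,18,0,0,0,-1],
  [0,0,0,0,0,0,-1],
])

```text
time_s: 13.0
position: [0.5389, 0.1638, 0.1559]
tool_rot: [0.089, 0.598, 0.794, -0.065]
wrist_force: [0.4, 0.3, -1.8]
grip_width: 0.13
finger_force: 39.8
```

Run:
```python
from h import *
T=tool();im=read_camera('wrist')[:,:,::-1].copy();cv2.imwrite('pics/6w.png',im);np.save('w6.npy',T);print(T)
c=read_camera('scene')[:,:,::-1].copy();cv2.imwrite('pics/6c.png',c)
P=T[:3,:3]@[.0201,0,.0141]+T[:3,3];print('panel centre',P,'rack mm',1000*Rz.T@(P[:2]-c0),'yaw',np.degrees(np.arctan2(T[1,1],T[0,1])),'tilts',T[2,1],T[2,0])
scan(T,im,range(60,220,14),[])
o=np.zeros((600,800,3),np.uint8);o[:330]=cv2.resize(im[20:185,100:500],(800,330),interpolation=2)
o[330:,:300]=cv2.resize(c[150:240,290:390],(300,270),interpolation=2);cv2.imwrite('pics/m6.png',o)
```

```text
[[-0.2693  0.961   0.0628  0.5389]
 [ 0.9379  0.2765 -0.2092  0.1638]
 [-0.2184  0.0026 -0.9758  0.1559]
 [ 0.      0.      0.      1.    ]]
panel centre [0.5344 0.1797 0.1378] rack mm [-86.4421   0.547 ] yaw 16.054074108766912 tilts 0.0025569127700705158 -0.21843056688413987
row 60 []
row 74 []
row 88 [(205, -142.0)]
row 102 [(214, -137.0)]
row 116 [(204, -146.0), (244, -116.0), (269, -97.0), (295, -77.0), (340, -43.0), (389, -6.0), (410, 10.0), (418, 16.0)]
row 130 [(243, -117.0), (269, -97.0), (295, -77.0), (341, -41.0), (408, 10.0), (412, 13.0), (415, 16.0), (435, 31.0), (436, 32.0)]
row 144 [(245, -116.0), (267, -99.0), (296, -76.0), (304, -70.0), (305, -69.0), (340, -41.0), (407, 12.0), (409, 13.0), (430, 30.0)]
row 158 []
row 172 [(250, -113.0), (263, -103.0), (300, -72.0), (330, -47.0), (343, -36.0), (344, -36.0), (405, 15.0), (406, 16.0), (407, 17.0)]
row 186 [(247, -117.0), (264, -102.0), (299, -72.0), (336, -41.0), (399, 13.0), (400, 13.0), (402, 15.0), (403, 16.0), (420, 31.0)]
row 200 [(247, -117.0), (264, -102.0), (299, -72.0), (334, -42.0), (344, -33.0), (345, -32.0), (396, 13.0), (397, 13.0), (410, 25.0), (411, 26.0), (418, 32.0)]
row 214 [(262, -105.0), (265, -102.0), (298, -73.0), (299, -72.0), (350, -26.0), (351, -25.0)]
```

Run:
```python
from h import *
for n,z in (('top',.052),('scene',.052)):
    im=cv2.imread(f'pics/{n}0.png').astype(np.float32)
    for ys in ((-36,-21),(21,36)):
        xs=np.arange(-134,-30,3);row=[]
        for x in xs:
            v=[]
            for y in np.linspace(*ys,6):
                p=proj(n,[*slot(x/1000,y/1000),z],None)
                v.append(cv2.getRectSubPix(im,(1,1),(float(p[0]),float(p[1])))[0,0])
            b,g,r=np.mean(v,0);row.append((int(x),int(r),int(100*g/r)))
        print(n,ys,row)
```

```text
top (-36, -21) [(-134, 115, 82), (-131, 112, 82), (-128, 125, 81), (-125, 145, 81), (-122, 148, 80), (-119, 133, 78), (-116, 122, 72), (-113, 122, 68), (-110, 124, 67), (-107, 126, 67), (-104, 128, 67), (-101, 128, 67), (-98, 124, 69), (-95, 116, 73), (-92, 113, 78), (-89, 119, 81), (-86, 123, 80), (-83, 112, 78), (-80, 95, 73), (-77, 99, 68), (-74, 113, 67), (-71, 122, 66), (-68, 126, 66), (-65, 128, 66), (-62, 127, 67), (-59, 126, 67), (-56, 125, 66), (-53, 122, 66), (-50, 121, 66), (-47, 123, 67), (-44, 122, 68), (-41, 109, 73), (-38, 85, 86), (-35, 68, 100), (-32, 62, 106)]
top (21, 36) [(-134, 116, 82), (-131, 110, 82), (-128, 118, 81), (-125, 134, 81), (-122, 139, 80), (-119, 128, 78), (-116, 120, 72), (-113, 122, 68), (-110, 126, 66), (-107, 128, 66), (-104, 129, 66), (-101, 130, 67), (-98, 128, 68), (-95, 121, 72), (-92, 116, 78), (-89, 119, 80), (-86, 122, 80), (-83, 113, 78), (-80, 99, 73), (-77, 102, 68), (-74, 115, 67), (-71, 124, 66), (-68, 127, 66), (-65, 129, 66), (-62, 130, 66), (-59, 128, 66), (-56, 126, 67), (-53, 124, 67), (-50, 123, 67), (-47, 124, 67), (-44, 123,
[... 544 characters left out ...]
), (-50, 121, 63), (-47, 125, 63), (-44, 130, 63), (-41, 105, 67), (-38, 69, 84), (-35, 61, 96), (-32, 64, 97)]
scene (21, 36) [(-134, 123, 78), (-131, 124, 78), (-128, 123, 78), (-125, 122, 78), (-122, 143, 78), (-119, 149, 78), (-116, 138, 72), (-113, 131, 65), (-110, 130, 64), (-107, 133, 64), (-104, 136, 64), (-101, 144, 64), (-98, 139, 64), (-95, 109, 67), (-92, 113, 76), (-89, 123, 78), (-86, 124, 78), (-83, 124, 78), (-80, 123, 78), (-77, 122, 73), (-74, 130, 67), (-71, 127, 64), (-68, 132, 63), (-65, 140, 64), (-62, 134, 64), (-59, 130, 65), (-56, 126, 65), (-53, 123, 64), (-50, 126, 63), (-47, 118, 70), (-44, 108, 91), (-41, 107, 101), (-38, 102, 101), (-35, 82, 100), (-32, 52, 96)]
```

View pics/m6.png

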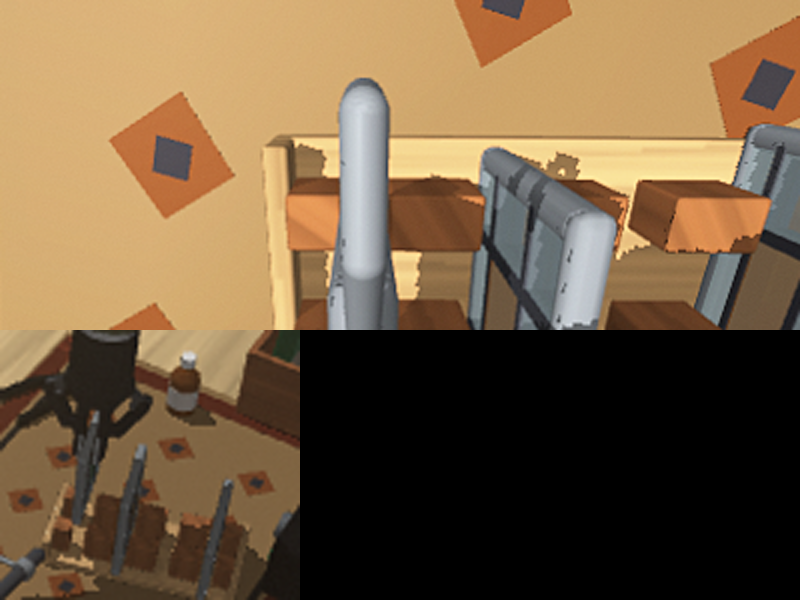

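The wrist crop shows the panel column (340–390) lined up with the slot 1 gap between the blocks. The top, scene and wrist edge positions all put slot 1 at about x = -85.4 in my rack frame. I'll shift +1 mm and descend gently.

Request:
jog_arm([
  [2,1,8,0,0,0,-1],
  [2,0,8,0,0,0,-1],
  [1,0,7,0,0,0,-1],
  [1,0,5,0,0,0,-1],
  [1,0,4,0,0,0,-1],
  [1,0,4,0,0,0,-1],
  [1,0,4,0,0,0,-1],
  [0,0,0,0,0,0,-1],
])

```text
time_s: 14.1
position: [0.5408, 0.1646, 0.1166]
tool_rot: [0.089, 0.598, 0.794, -0.064]
wrist_force: [0.0, 0.1, -3.4]
grip_width: 0.131
finger_force: 39.9
```

```bash
cat > chk.py <<'E'
from h import *
T=tool();P=T[:3,:3]@[.0201,0,.0141]+T[:3,3];s=sense();print('panel centre',P,'rack mm',1000*Rz.T@(P[:2]-c0),'yaw',np.degrees(np.arctan2(T[1,1],T[0,1])),'tilts',T[2,1],T[2,0],s['wrist_force'],s['torque'])
E
python3 chk.py
```

```text
panel centre [0.5363 0.1806 0.0984] rack mm [-84.3224   0.8365] yaw 16.04102650671051 tilts 0.005305170005844878 -0.21816093865534847 [ 0.0479  0.0709 -3.4092] [0.2791 0.1009 0.0037]
```

No contact 9 mm into the slot. I'll carry on down.

Request:
jog_arm([
  [1,-1,6,0,0,0,-1],
  [2,0,6,0,0,0,-1],
  [1,0,6,0,0,0,-1],
  [1,0,5,0,0,0,-1],
  [1,0,3,0,0,0,-1],
  [0,0,0,0,0,0,-1],
])

```text
time_s: 14.85
position: [0.54, 0.1646, 0.0899]
tool_rot: [0.089, 0.598, 0.794, -0.064]
wrist_force: [0.3, -0.3, -2.8]
grip_width: 0.135
finger_force: 39.9
```

```bash
python3 chk.py
```

```text
panel centre [0.5355 0.1806 0.0718] rack mm [-85.109    1.0636] yaw 16.044671160947452 tilts 0.005408763968282326 -0.21810156535307224 [ 0.3444 -0.2856 -2.8123] [ 0.2838  0.1015 -0.0048]
```

Estimated 4.8 mm left; I'll use 1 mm steps and stop when I feel the floor.

Request:
jog_arm([
  [0,0,1,0,0,0,-1],
  [1,0,1,0,0,0,-1],
  [0,0,1,0,0,0,-1],
  [0,0,0,0,0,0,-1],
])

```text
time_s: 15.35
position: [0.5401, 0.165, 0.0871]
tool_rot: [0.089, 0.598, 0.794, -0.064]
wrist_force: [0.3, 0.4, -2.7]
grip_width: 0.135
finger_force: 40.1
```

Request:
jog_arm([
  [0,0,1,0,0,0,-1],
  [0,0,0,0,0,0,-1],
])

```text
time_s: 15.6
position: [0.5404, 0.1649, 0.0869]
tool_rot: [0.09, 0.598, 0.794, -0.063]
wrist_force: [-2.5, -0.2, 4.2]
grip_width: 0.132
finger_force: 40.9
```

Floor contact. I'll release gradually while moving a few mm towards the robot, so the panel leans away from slot 2's panel and stays clear of both fingers.

Request:
jog_arm([
  [0,0,0,0,0,0,-0.7],
  [0,0,0,0,0,0,-0.65],
  [0,-1,0,0,0,0,-0.6],
  [0,-1,0,0,0,0,-0.55],
  [0,-2,0,0,0,0,-0.5],
  [0,-2,0,0,0,0,-0.45],
  [0,-2,0,0,0,0,-0.42],
  [0,0,0,0,0,0,-0.42],
  [0,0,0,0,0,0,-0.42],
])

```text
time_s: 16.73
position: [0.5325, 0.1626, 0.0861]
tool_rot: [0.089, 0.598, 0.794, -0.064]
wrist_force: [-0.3, -0.7, 0.9]
grip_width: 0.29
finger_force: 0.0
```

```bash
python3 chk.py
python3 - <<'E'
from h import *
T=tool();im=read_camera('wrist')[:,:,::-1].copy();cv2.imwrite('pics/7w.png',im)
hsv=cv2.cvtColor(im,cv2.COLOR_BGR2HSV)
for v in (150,200,240,270):
    print(v,[int(hsv[v,u,1]) for u in range(200,360,6)],[int(hsv[v,u,2]) for u in range(200,360,6)])
E
```

```text
panel centre [0.528  0.1785 0.068 ] rack mm [-92.8912   1.1344] yaw 16.040016005975634 tilts 0.005991210224069191 -0.21811446138969814 [-0.2545 -0.6557  0.8635] [ 0.1853  0.032  -0.0096]
150 [116, 117, 118, 120, 121, 108, 118, 161, 164, 16, 15, 15, 19, 18, 21, 19, 15, 78, 160, 164, 165, 164, 163, 172, 163, 162, 160] [213, 213, 211, 212, 211, 240, 222, 228, 235, 209, 205, 170, 82, 142, 97, 96, 84, 130, 70, 118, 127, 123, 125, 114, 102, 198, 219]
200 [119, 121, 120, 125, 121, 125, 103, 111, 126, 130, 36, 17, 19, 16, 14, 15, 24, 128, 127, 129, 129, 131, 128, 128, 132, 129, 129] [210, 211, 210, 206, 209, 202, 246, 238, 95, 137, 134, 163, 137, 97, 182, 137, 53, 138, 133, 134, 134, 134, 136, 135, 133, 134, 136]
240 [123, 124, 123, 124, 122, 121, 95, 110, 161, 158, 169, 14, 17, 15, 16, 18, 78, 127, 163, 168, 169, 162, 166, 163, 163, 167, 168] [205, 206, 206, 206, 205, 206, 253, 241, 222, 228, 234, 196, 213, 198, 174, 128, 46, 166, 105, 123, 121, 123, 118, 111, 108, 119, 123]
270 [124, 124, 124, 126, 125, 43, 36, 13, 15, 30, 123, 18, 24, 14, 18, 20, 24, 182, 30, 15, 16, 36, 44, 135, 128, 130, 129] [205, 205, 207, 203, 219, 24, 14, 96, 101, 17, 209, 99, 105, 106, 100, 89, 64, 98, 17, 101, 93, 21, 23, 117, 112, 112, 113]
```

The fingers are clear on both sides (row 270: fingers at 230–254 and 308–326, panel at 266–296), and the force is about zero. I'll retreat straight up.

Request:
jog_arm([
  [-1,0,-5,0,0,0,-0.42],
  [-2,0,-8,0,0,0,-0.42],
  [-2,0,-10,0,0,0,-0.42],
  [-3,0,-15,0,0,0,-0.42],
  [-4,0,-20,0,0,0,-0.42],
  [-7,0,-30,0,0,0,-0.42],
  [-9,0,-40,0,0,0,-0.42],
  [-9,0,-40,0,0,0,-0.42],
  [-9,-20,-40,0,0,0,-0.42],
  [0,-50,0,0,0,0,-0.42],
  [0,-50,0,0,0,0,-0.42],
  [0,0,0,0,0,0,-0.42],
])

```text
time_s: 18.27
position: [0.4131, 0.1294, 0.3003]
tool_rot: [0.091, 0.598, 0.794, -0.063]
wrist_force: [0.3, 0.1, 0.3]
grip_width: 0.291
finger_force: 0.0
```

Run:
```python
from h import *
T=tool();s=sense();print(s['time_s'],T[:3,3],s['wrist_force'])
c0_=cv2.imread('pics/scene0.png')
for n in('scene','top','wrist'): cv2.imwrite(f'pics/8{n}.png',read_camera(n)[:,:,::-1])
im=cv2.imread('pics/8scene.png');d=cv2.absdiff(im,c0_).max(2)
# expected panel corners (rack frame, lean -x) in scene
for r,z in ((-.055,.012),(.055,.012),(.055,.122),(-.055,.122)): print(proj('scene',[*slot(-.0855-(.008 if z>.1 else -.001),r),z]))
print('hanger pred',proj('scene',[*slot(-.096,.076),.143]))
o=np.zeros((600,800,3),np.uint8);o[:400,:400]=cv2.resize(im[160:260,290:390],(400,400),interpolation=2)
o[:400,400:]=cv2.resize(im[200:330,210:340],(400,400),interpolation=2)
w=cv2.imread('pics/8wrist.png');o[400:,:267]=cv2.resize(w,(267,200));t=cv2.imread('pics/8top.png');o[400:,270:537]=cv2.resize(t,(267,200),interpolation=3)
cv2.imwrite('pics/m8.png',o)
```

```text
18.275 [0.4131 0.1294 0.3003] [0.2702 0.089  0.3147]
[313.7735 227.2001]
[320.4873 207.2498]
[320.5977 186.2349]
[313.5794 206.2066]
hanger pred [321.7011 178.3416]
```

I've used all 10 views, so I'll verify the placing numerically.

Run:
```python
from h import *
for n,(u0,u1,v0,v1) in (('scene',(285,350,165,245)),('top',(190,260,150,225))):
    a=cv2.imread(f'pics/{n}0.png');b=cv2.imread(f'pics/8{n}.png')
    d=cv2.absdiff(a,b).max(2)>25;s=cv2.cvtColor(b,cv2.COLOR_BGR2HSV)[...,1]<90
    m=(d&s);k=np.zeros_like(m);k[v0:v1,u0:u1]=1;m=(m&k).astype(np.uint8)
    print(n,'changed+grey');nn,l,st,ce=cv2.connectedComponentsWithStats(m)
    for i in range(1,nn):
        if st[i,4]>12:
            print(st[i],ce[i],cv2.minAreaRect(np.argwhere(l==i)[:,::-1].astype(np.float32)))
    # compact ascii map
    for v in range(v0,v1,2): print(v,''.join('#' if m[v,u] else '.' for u in range(u0,u1)))
for r in(-.055,.055): print('top exp',proj('top',[*slot(-.094,r),.122]))
```

```text
scene changed+grey
[312 177  11  51 257] [317.1323 203.751 ] ((316.65618896484375, 201.97091674804688), (9.098042488098145, 50.28046417236328), 1.9749339818954468)
[330 193   7  16  45] [333.1333 200.6   ] ((333.1320495605469, 200.53773498535156), (2.74721097946167, 16.071182250976562), 15.945395469665527)
165 .............................###.................................
167 .................................................................
169 .................................................................
171 .................................................................
173 .................................................................
175 .................................................................
177 ....................................##...........................
179 ...................................###...........................
181 ...................................##............................
183 ...................................##............................
185 ..................................###............................
187 ..................
[... 4515 characters left out ...]
............................................
210 ................############..........................................
212 ................#############.........................................
214 .......##........###############......................................
216 #################################.....................................
218 ###################################...................................
220 ###################################...................................
222 ##################################....................................
224 #####################################.................................
top exp [239.9779 195.8842]
top exp [204.2555 206.0782]
```

Run:
```python
from h import *
for n,z,fs in (('top',.135,('top0','8top')),('scene',.12,('scene0','5c','6c','8scene'))):
  for f in fs:
    im=cv2.imread(f'pics/{f}.png').astype(np.float32);r=[]
    for x in range(-60,20,4):
        v=[cv2.getRectSubPix(im,(1,1),tuple(map(float,proj(n,[*slot(x/1000,y/1000),z]))))[0,0] for y in (-30,-20,-10,0,10,20,30)]
        b,g,rr=np.mean(v,0);r.append((x,int(g),int(rr-b)))
    print(f,r)
```

```text
top0 [(-60, 89, 39), (-56, 74, 10), (-52, 64, 6), (-48, 62, 9), (-44, 65, 2), (-40, 73, -5), (-36, 93, -6), (-32, 116, -7), (-28, 115, -5), (-24, 89, 8), (-20, 69, 34), (-16, 66, 45), (-12, 69, 47), (-8, 76, 49), (-4, 88, 53), (0, 100, 61), (4, 97, 62), (8, 93, 62), (12, 95, 67), (16, 98, 71)]
8top [(-60, 84, 34), (-56, 72, 8), (-52, 63, 6), (-48, 61, 10), (-44, 62, 3), (-40, 67, -4), (-36, 74, -5), (-32, 81, -4), (-28, 80, -2), (-24, 70, 14), (-20, 66, 37), (-16, 67, 45), (-12, 70, 47), (-8, 76, 49), (-4, 85, 51), (0, 88, 53), (4, 82, 52), (8, 77, 51), (12, 78, 55), (16, 80, 57)]
scene0 [(-60, 95, 59), (-56, 98, 60), (-52, 97, 60), (-48, 96, 60), (-44, 97, 61), (-40, 92, 56), (-36, 114, 8), (-32, 120, -3), (-28, 91, 0), (-24, 49, 6), (-20, 62, 29), (-16, 71, 45), (-12, 70, 50), (-8, 76, 62), (-4, 81, 64), (0, 86, 61), (4, 90, 60), (8, 95, 59), (12, 95, 59), (16, 96, 60)]
5c [(-60, 98, 60), (-56, 100, 62), (-52, 99, 62), (-48, 99, 61), (-44, 100, 62), (-40, 92, 58), (-36, 66, 14), (-32, 65, 2), (-28, 63, 2), (-24, 49, 7), (-20, 65, 30), (-16, 73, 46), (-12, 71, 52), (-8, 78, 63), (-4, 83, 65), (0, 88, 63), (4, 92, 61), (8, 97, 60), (12, 98, 60), (16, 99, 61)]
6c [(-60, 97, 59), (-56, 99, 60), (-52, 98, 60), (-48, 98, 59), (-44, 100, 61), (-40, 92, 57), (-36, 65, 14), (-32, 64, 1), (-28, 62, 1), (-24, 49, 6), (-20, 65, 29), (-16, 72, 46), (-12, 72, 52), (-8, 78, 63), (-4, 83, 65), (0, 88, 62), (4, 92, 61), (8, 97, 60), (12, 98, 60), (16, 99, 61)]
8scene [(-60, 96, 59), (-56, 98, 60), (-52, 97, 59), (-48, 97, 60), (-44, 100, 62), (-40, 92, 57), (-36, 65, 14), (-32, 64, 2), (-28, 62, 2), (-24, 49, 7), (-20, 65, 30), (-16, 72, 46), (-12, 72, 51), (-8, 77, 62), (-4, 82, 64), (0, 88, 62), (4, 91, 60), (8, 96, 59), (12, 97, 60), (16, 98, 60)]
```

Slot 2's panel has not moved; the change there is only the arm's shadow. The square panel's bottom (row 227) and hanger (row 177) match the prediction for a fully seated panel. Handing in.

```bash
python3 -c "
from rig import *
print(close_job())"
```

```text
the job is handed in; nothing more can be done
None
```

The square panel is off its hook and standing fully down in slot 1, upright and centred with its hanger at an upper corner; the final check was numerical, on camera images, and covered the square panel and slot 2's panel only (unmoved), and the job is handed in at about 18 s with no verdict shown.

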